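Dip the bench pump and present the dipstick

ROBOT

A 6-joint arm with a two-finger parallel gripper is mounted at the origin on the work surface. World frame = base frame: x ahead of the robot, y to its left, z up, the work surface at z = 0. Lengths are in m, angles in rad, forces in N, time in s.
With the tool pointing down it reaches from about 0.3 to 0.775 m from the base axis. Payload 14.6 kg.
Tool frame: the origin (TCP) lies between the finger pads, 19 mm behind the fingertips; this is the grasp point; z points along the fingers, y is the line along which they close (so a half turn about z gives the same grasp; the last joint's range is limited). The gripper opens to 94 mm and grips with 3 to 60 N. Pads are 16 mm wide; open, the fingers measure 119 mm over their backs; the gripper's body (75 mm by 177 mm) begins 78 mm behind the grasp point.
Start: joints at [1.112, 0.3, 1.521, -0, 1.321, -0.067], TCP at [0.21, 0.508, 0.224] pointing down, gripper open.
Joint ranges: [-3.03, 3.03], [-0.79, 2.21], [0.23, 2.52], [-1.04, 4.18], [0, 3.07], [-2.55, 2.55]. Speed limits (rad/s): [2.22, 2.22, 2.57, 3.14, 3.14, 3.14].

INTERFACE

Orientations are given as [roll, pitch, yaw] about the fixed x, y, z axes, in that order (R = Rz(yaw) Ry(pitch) Rx(roll)).
In Python, from workcell import * gives the robot as it stands.
- The arm moves only by the tool step_arm, never from a script. Its argument "rows" is a list of rows, each a list of 3 entries, a list of its own where there are three numbers: the closure, from -1 (fully open) to 1 (shut), then the shift along the tool's x, y, z normalised to -1 to 1, where 1 is 400 mm, then the turn, a rotation vector about the tool's x, y, z normalised to -1 to 1, where 1 is 360 degrees. In form: [[fingers, [x, y, z], [rx, ry, rz]], ...]. A call has 1 to 12 rows; each row is the pose to reach, as a shift and turn from the pose commanded when the call began, along the tool's axes at that moment, turning the shorter way round; what a row does not reach only later rows make up. A row lasts 1/10 s, in which the tool goes at most 50 mm and 8.59 degrees, less where a joint would pass 70% of its speed; a pose out of reach is approached as far as the arm can. A call with a number of a shift or a turn outside -1 to 1 is refused whole. A call with a gripper value outside its range is refused whole. The fingers move at their own pace and stop on an object; the grip force is fixed at half the most. Time passes only in rows, so rows that repeat a pose let the fingers close. It gives the time, the measured TCP pose, the force, the opening and the grip force at its end, in the units of the state.
- state(): the state, without advancing time (a new reading comes with each control period).
- capture(name): name is "scene" or "side" or "wrist"; returns a dict with "img" (400x640x3 uint8, red, green, blue), "range_z" (400x640 float32, m along the optical axis (not along the pixel's ray), 0 where there is no reading), "vertical_fov" (degrees; the focal length in pixels is half the picture's height over the tangent of half this angle, whatever the lens; pixels are square), "cx", "cy" (the principal point, pixels), "R" (3x3) and "t" (3): a world point X has camera coordinates R X + t. Camera axes: x right, y down, z forward; pixel columns grow to the right and rows downward; lengths in m; the calibration is good to about 2 mm. A picture is of the moment at which its call begins.
- hand_in(): hands the job in; it is judged then, once.
Trained networks look in a picture, given as the dict that the camera call returned (one of the last four; its "shot" number tells which), for a name from the list of things; names that differ only in an ending like _2 or _b are one class to them, and where a whole thing is asked for, a point or a joint stands for the part that bears it (a point fixed in the world has none). Each returns a list of dicts, best first, with "p" (0 to 1); they miss things now and then, are a little off and sometimes report something else, mostly with a low value. They report only what shows in the picture. A call takes as long as a camera call. They do not tell look-alikes from the thing itself.
- look_for(target, picture): "xyz" ([x, y, z] in m, in the coordinates of the camera as it stood for that picture, good to about 4 mm: the middle of the surface that is visible of it).
- cut_out(target, picture): "region" (400x640 bool, what is visible of it).
- landmark_of(target, picture): "xyz" ([x, y, z] in m, in the coordinates of the camera as it stood for that picture, good to about 4 mm: a listed point, or the origin of a listed thing).
The state is a dict: "time_s": time; "joint_pos": joint angles; "qd": joint speeds; "tau": joint torques, N m; "eef_pos": TCP position; "tool_rot": TCP orientation; "force": force on the tool from outside, world axes, zero at the start; "moment": the same for the moment, N m; "width": finger opening in m; "finger_force": force on a finger pad.
Only numpy, scipy, OpenCV 4.12 (cv2) and the standard library are available. Lean on these libraries where they do the work, as an engineer would, in place of code of your own. Each camera call takes 0.05 s, during which the arm holds its last target. There are 200 camera calls.

TASK

Switch the pump off by turning its black dial anticlockwise to the end stop, then take the orange-handled dipstick from its rack, push it into the pump's brass tube until its collar stops on the rim, and draw it right out again. Finish holding it by the handle, still and level, with its tip about a hand's breadth above the middle of the white tile so that it can be read: the program ends with the dipstick still held in the gripper. Leave everything else on the bench where it is.

Things in the scene. Friction and masses are not known exactly. Their poses are not given: they have to be found in the camera images.
- dial (a joint): Speed dial on the pump's grey terminal box: rad, 0 at the OFF end stop, grows as the dial is turned clockwise seen from above, 4.7 at the other stop. It turns with light friction (0.04 N m), stays where it is left, and starts 0.6 to 1.4 rad clockwise of OFF.
- dial_grip (a point): Grip point of the black dial, on its vertical axis, 37 mm above the terminal box, 7 mm below the top of the upright grip bar. Bar 14 mm thick, 42 mm long, 30 mm high on a disc 44 mm across; it lies along this point's x, which turns with the dial; a white line on top marks its -x end. At OFF the bar lies along the pump's x axis, white line to the pump's front (-x), at a small red mark.
- pump: Bench pump, bolted down, on a dark base 160 x 320 mm: blue ribbed motor at its -y end, aluminium oil case (140 mm high, black breather stub to 170 mm) at +y, grey terminal box on the motor (top at 175 mm; dial axis at (0, -100) mm in this frame). Origin on the bench under the pump; front to its -x.
- tube_mouth (a point): Centre of the rim of the brass dipstick tube, fixed at (0, 215, 150) mm in the pump's frame. z points out of the tube along its axis, 35 degrees above level towards the pump's +y. Bore 15 mm, flared over the last 14 mm to about 27 mm inside, 33 mm outside at the rim. The bore is 150 mm deep, deeper than the rod: only the collar on the rim stops the dipstick.
- dipstick: Loose gauge rod, 0.12 kg, level in the rack, axis 60 mm above the bench. Origin on the axis at the collar's tip-side face; x to the tip. Steel rod 8 mm across, 130 mm long, black rings near its end. Brass collar 36 mm across, 6 mm thick. Behind it a neck, then the flat-sided orange handle from x = -20 to -110 mm, 14 mm wide (y), 26 mm high (z).
- handle (a point): Where to grip the orange handle: on its axis, 48 mm behind the collar face (28 mm behind the handle's front end). Axes as the dipstick's.
- collar_face (a point): Centre of the collar's tip-side face (the dipstick's origin); this face stops on the tube's rim. Axes as the dipstick's.
- tip (a point): Tip of the rod, 130 mm ahead of the collar face. Axes as the dipstick's.
- rack: Grey rack fixed to the bench, base 230 x 60 x 8 mm; origin on the bench under the dipstick's collar face, x to the dipstick's tip. Two notched posts, open above, carry it: 12 mm thick at x = 75 mm (under the rod, prongs to 68 mm height), 22 mm thick at x = -96 mm (under the handle's rear, prongs to 63 mm). Lift it straight up.
- tile: White glazed reading tile fixed to the bench, 110 x 110 x 8 mm; origin at the centre of its underside.
- spray_black: Loose black spray can with a bright top, 54 mm across, 150 mm tall; origin at the centre of its foot. Bystander.
- spray_yellow: Loose spray can with a yellow label and bright top, 60 mm across, 170 mm tall; origin at the centre of its foot. Bystander.
- grease_jar: Loose white jar with a blue lid, 72 mm across, 60 mm tall; origin at the centre of its foot. Bystander.
- hub: Loose aluminium wheel hub standing on end, 56 mm across, 75 mm tall; origin at the centre of its foot. Bystander.
- clear_box: Loose empty open-topped clear plastic box, 100 x 130 x 55 mm; origin at the centre of its underside. Bystander.
- wrench: Loose steel spanner lying flat, 160 mm long; origin near its middle on the underside. Bystander.
- screwdriver: Loose screwdriver with a red handle lying flat, about 200 mm long; origin near its middle on the underside. Bystander.
Not all that is in view belongs to the job. Of the things like the tile, leave any that is turquoise; of the rest the larger one is meant.

How it is judged:
On the way, in this order (a step that is already met when the one before it is completed fails the run):
1. the dial is at its OFF end stop (within 0.1 rad) (value of joint dial below 0.1 rad), for 0.2 s.
2. the dipstick is in the tube with its collar stopped on the rim (within 4 mm along the tube, collar centred within 8 mm, rod in line with the tube within 0.12 rad) (z of collar_face in the frame of tube_mouth below 0.004 m and distance between collar_face and tube_mouth below 0.008 m and angle between the x axis of dipstick and the z axis of tube_mouth, either way round below 0.12 rad and distance between tip and tube_mouth above 0.12 m), for 0.2 s.
3. the dipstick is drawn right out of the tube (tip at least 15 mm clear of the rim) (z of tip in the frame of tube_mouth above 0.015 m), for 0.1 s.
At the end, for the whole second after the job is handed in: Dipstick held by its handle (TCP within 70 mm of the grip point), at rest, level within 0.12 rad, tip within 50 mm of the tile centre seen from above and 50 to 230 mm above the bench, touching neither tile, pump nor rack; dial still within 0.1 rad of OFF (angle between dipstick's own x axis and vertical between 1.45 and 1.69 rad and horizontal distance between tip and tile below 0.05 m and height (world z) of tip between 0.05 and 0.23 m and contact force between the fingers and dipstick above 1 N and distance between handle and the grasp point below 0.07 m and contact force between dipstick and pump below 0.1 N and contact force between dipstick and rack below 0.1 N and contact force between dipstick and tile below 0.1 N and linear speed of dipstick below 0.03 m/s and value of joint dial below 0.1 rad); the arm keeps its last pose, push and grip.
It fails at once if another loose thing on the bench is moved by more than 30 mm (distance of any of spray_black, spray_yellow, grease_jar, hub, clear_box, wrench, screwdriver from where it was at the start of the episode above 0.03 m).
It also fails if it takes over 64 s, if anything falls off the work surface, if the arm or the gripper's body presses on something with over 40 N, if the wrist force passes 120 N, or if a joint passes its speed limit or range.

## Working session

There is one attempt and no reset: what is moved stays moved. The work goes in short steps, Python scripts to look and compute and a tool call to move; the robot and the scene stay as the last step left them, time stands still between calls to the robot, and variables do not carry over. Pictures are saved under pics/ and viewed, at most 10 in all, crops included, and the job is handed in when it is done.

Besides the shell and the picture viewer there is one more tool, called after ">>>" as name(argument=value, ...), one argument or row to a line, values as JSON. step_arm: Moves the arm, as the interface text tells. Its arguments: {"type":"object","properties":{"rows":{"type":"array"}},"required":["rows"]}

```bash
mkdir -p pics
cat > h.py <<'E'
from workcell import *
import numpy as np, cv2
from scipy.spatial.transform import Rotation as Ro
def world(c,p): return np.array(c["R"]).T@(np.array(p)-np.array(c["t"]))
def save(c,n): cv2.imwrite("pics/"+n,c["img"][:,:,::-1])
def find(c,names,f=None):
    f=f or landmark_of
    for n in names:
        for d in f(n,c)[:3]:
            if d["p"]>.15: print(n,round(d["p"],2),world(c,d["xyz"]).round(4))
def cloud(c):
    f=200/np.tan(np.radians(c["vertical_fov"])/2)
    v,u=np.mgrid[:400,:640];z=c["range_z"]
    P=np.stack([(u-c["cx"])*z/f,(v-c["cy"])*z/f,z],-1)
    return (P-np.array(c["t"]))@np.array(c["R"])
def pix(c,X):
    f=200/np.tan(np.radians(c["vertical_fov"])/2)
    p=np.array(c["R"])@np.array(X)+np.array(c["t"]);return p[:2]/p[2]*f+[c["cx"],c["cy"]]
def delta(pos,R,s=None,P0=None,R0=None):
    """shift & turn in move units from commanded pose to pos,R"""
    s=s or state()
    P0=np.array(s["eef_pos"]) if P0 is None else P0
    R0=Ro.from_euler("xyz",s["tool_rot"]) if R0 is None else R0
    R=R if isinstance(R,Ro) else Ro.from_matrix(R)
    return (R0.inv().apply(np.array(pos)-P0)/.4).round(4),((R0.inv()*R).as_rotvec()/(2*np.pi)).round(4)
E
python3 - <<'E'
from h import *
s=state();print(s)
for n in ["scene","side"]:
    c=capture(n);save(c,n+"0.png");print(n,"cam",(-np.array(c["R"]).T@np.array(c["t"])).round(3))
    find(c,["dial_grip","pump","tube_mouth","dipstick","handle","collar_face","tip","rack","tile","spray_black","spray_yellow","grease_jar","hub","clear_box","wrench","screwdriver"])
E
```

```text
{'time_s': 0.0, 'joint_pos': array([ 1.11237462e+00,  3.00463498e-01,  1.52156516e+00, -1.27853624e-05,
        1.32069151e+00, -6.65905753e-02]), 'qd': array([-1.32900157e-03,  1.98562383e-03, -8.68318323e-04,  2.50846504e-04,
        4.26918929e-05,  2.33735530e-04]), 'tau': array([-3.64042153e-04, -5.31805086e+01, -3.52731228e+01,  7.07781245e-02,
        2.44599703e-02, -1.13203441e-04]), 'eef_pos': array([0.20993219, 0.50810639, 0.22369722]), 'tool_rot': array([-3.14046681e+00, -6.26699847e-05,  2.74976466e+00]), 'force': array([-0.48469355, -0.70660264,  0.35067488]), 'moment': array([-0.00221257, -0.04289748, -0.03573383]), 'finger_force': 0.0, 'width': 0.09425108475841847}
scene cam [1.451 0.364 0.754]
dial_grip 0.61 [ 0.5324 -0.2597  0.2119]
pump 0.79 [ 0.544  -0.158   0.0014]
pump 0.64 [ 0.7177  0.3107 -0.0014]
pump 0.6 [ 7.455e-01 -2.722e-01 -4.000e-04]
tube_mouth 0.25 [ 0.7521 -0.169   0.0025]
dipstick 0.68 [0.4794 0.3078 0.0594]
handle 0.81 [0.4639 0.3589 0.0625]
collar_face 0.72 [0.4778 0.3085 0.0612]
tip 0.96 [0.511  0.1832 0.0568]
rack 0.67 [ 0.4774  0.3094 -0.0011]
r
[... 642 characters left out ...]
 0.3091 0.0543]
handle 0.62 [0.4596 0.3517 0.0607]
collar_face 0.89 [0.4751 0.3052 0.055 ]
tip 0.66 [0.506 0.184 0.062]
rack 0.59 [ 0.4738  0.3079 -0.0066]
rack 0.19 [0.5068 0.1813 0.0575]
tile 0.96 [ 0.2919  0.3746 -0.0006]
tile 0.8 [ 0.6005  0.1474 -0.001 ]
tile 0.64 [ 0.328   0.1867 -0.0013]
spray_black 0.74 [ 0.7435 -0.2742 -0.0011]
spray_yellow 0.57 [ 0.7497 -0.1697 -0.0024]
grease_jar 0.83 [ 0.7643 -0.0415 -0.0011]
grease_jar 0.22 [ 0.6521  0.3938 -0.0042]
hub 0.78 [ 0.6531  0.3924 -0.0048]
clear_box 0.58 [ 0.7798  0.1426 -0.0016]
wrench 0.69 [0.5073 0.183  0.0603]
wrench 0.64 [ 0.7172  0.3153 -0.0027]
screwdriver 0.8 [ 0.3626 -0.0213  0.0011]
screwdriver 0.56 [ 0.7619 -0.0408 -0.0038]
```

View pics/scene0.png

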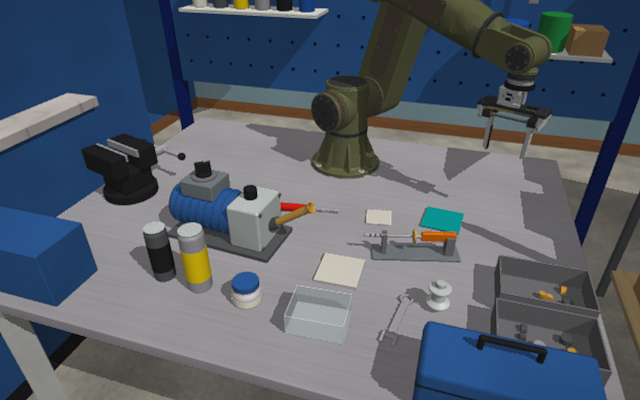

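View pics/side0.png

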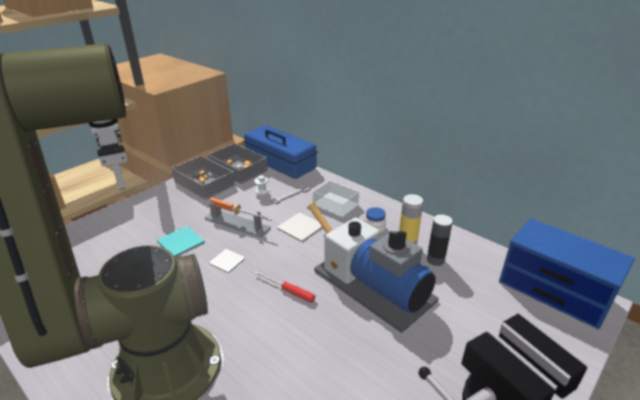

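The scene picture shows the pump (240,210) with its dial at (203,168) and brass tube at (300,213), and the rack with the dipstick at (420,240). The larger white tile is at (340,268), so it is the tile at about (0.60, 0.145). The small white one is at (378,216) and the turquoise one at (442,218). The side picture agrees.

Run:
```python
from h import *
B=[];T=[];O=[];D=[];K=[];DS=[]
for n in ["scene","side"]:
    c=capture(n);P=cloud(c);I=c["img"].astype(int);ok=c["range_z"]>0
    x,y,z=P[...,0],P[...,1],P[...,2]
    box=ok&(abs(x-.54)<.14)&(abs(y+.12)<.22)
    B.append(P[box&(abs(x-.532)<.05)&(abs(y+.26)<.05)&(z>.211)&(z<.225)])
    T.append(P[box&(y<-.18)&(z>.172)&(z<.178)])
    O.append(P[box&(y>-.15)&(z>.137)&(z<.143)&(y<.03)])
    K.append(P[box&(z>.165)&(y>-.17)&(y<.0)&(z<.175)])
    r,g,b=I[...,0],I[...,1],I[...,2]
    D.append(P[box&(y>.03)&(z>.05)&(z<.2)])
    for m in landmark_of("tube_mouth",c)[:3]: print(n,"mouth",m["p"],world(c,m["xyz"]))
    for nm in ["handle","dipstick"]:
        m=cut_out(nm,c)
        if m: q=P[m[0]["region"]&ok]; q=q[(q[:,2]>.04)]; DS.append(q); print(nm,len(q),q.mean(0))
for nm,L in zip("BTOKD",(B,T,O,K,D)):
    for q in L+[np.vstack(L)]:
        if len(q)<5: print(nm,len(q));continue
        m=q.mean(0);w=np.linalg.svd(q-m,full_matrices=False)
        rc=cv2.minAreaRect((q[:,:2]*1000).astype(np.float32))
        print(nm,len(q),m.round(4),"dir",w[2][0].round(3),(w[1]/len(q)**.5).round(4),"rect",np.round(rc[0],1),np.round(rc[1],1),round(rc[2],1),"max",q.max(0).round(3))
```

```text
scene mouth 0.56 [0.55876403 0.05228265 0.14910212]
scene mouth 0.24 [0.47679578 0.30986685 0.06114971]
handle 523 [0.47533466 0.33295241 0.06289892]
dipstick 524 [0.47564453 0.3310451  0.06292481]
side mouth 0.72 [0.55137111 0.05713254 0.14827957]
handle 212 [0.45941221 0.34895086 0.06313042]
dipstick 262 [0.46364206 0.33626031 0.06255724]
B 66 [ 0.5356 -0.2555  0.2158] dir [ 0.606 -0.795 -0.016] [0.0116 0.0038 0.0021] rect [ 534.9 -255.9] [16.5 39.7] 34.5 max [ 0.549 -0.239  0.219]
B 94 [ 0.5279 -0.2611  0.216 ] dir [ 0.634 -0.774  0.013] [0.0119 0.0043 0.0023] rect [ 529.  -260.4] [16.  41.2] 41.1 max [ 0.546 -0.241  0.221]
B 160 [ 0.5311 -0.2588  0.216 ] dir [ 0.629 -0.777  0.   ] [0.0118 0.0061 0.0026] rect [ 531.9 -258. ] [22.9 41.1] 39.9 max [ 0.549 -0.239  0.221]
T 291 [ 0.5473 -0.2473  0.1741] dir [ 0.396 -0.918 -0.001] [0.034  0.0228 0.0012] rect [ 535.6 -258.4] [101.2  89.1] 88.0 max [ 0.581 -0.207  0.178]
T 436 [ 0.5183 -0.2677  0.1741] dir [-0.361  0.933  0.   ] [0.0342 0.0241 0.0014] rect [ 529.1 -260.6] [100.   90.6] 85.9 max [ 0.573 -0.208  0.178]
T 727 [ 0.5299 -0.25
[... 709 characters left out ...]
 90 [ 0.5396 -0.1215  0.168 ] dir [0.493 0.87  0.017] [0.0095 0.009  0.0015] rect [ 541.3 -120.3] [34.4 34.5] 27.9 max [ 0.558 -0.104  0.173]
K 172 [ 0.5427 -0.1196  0.1681] dir [0.893 0.451 0.01 ] [0.0103 0.0089 0.0014] rect [ 543.7 -119. ] [39.8 34.5] 27.9 max [ 0.563 -0.101  0.173]
D 137 [0.5573 0.0475 0.1436] dir [ 0.75  -0.612 -0.25 ] [0.0107 0.0076 0.007 ] rect [559.2  48. ] [28.2 34.2] 23.1 max [0.573 0.064 0.161]
D 78 [0.5488 0.0409 0.147 ] dir [-0.194 -0.524 -0.829] [0.009  0.0071 0.0039] rect [551.   40.7] [23.9 27. ] 76.2 max [0.566 0.055 0.161]
D 215 [0.5542 0.0451 0.1448] dir [ 0.806 -0.49  -0.333] [0.0098 0.0085 0.0074] rect [556.   47.3] [33.4 33.8] 2.1 max [0.573 0.064 0.161]
```

```bash
cat >> h.py <<'E'
def down(yaw): return Ro.from_euler("xyz",[np.pi,0,np.radians(yaw)])
E
python3 - <<'E'
from h import *
print(delta([.532,-.258,.30],down(128.3)))
E
```

```text
(array([-1.4755, -1.4633, -0.1894]), array([ 0.    , -0.    ,  0.0813]))
```

>>> step_arm(
  rows=[
    [-1,[-0.74,-0.73,-0.19],[0,0,0.04]],
    [-1,[-0.74,-0.73,-0.19],[0,0,0.04]],
    [-1,[-0.74,-0.73,-0.19],[0,0,0.04]],
    [-1,[-0.74,-0.73,-0.19],[0,0,0.04]],
    [-1,[-0.74,-0.73,-0.19],[0,0,0.04]],
    [-1,[-0.74,-0.73,-0.19],[0,0,0.04]],
    [-1,[-0.74,-0.73,-0.19],[0,0,0.04]],
    [-1,[-0.74,-0.73,-0.19],[0,0,0.04]],
    [-1,[-0.74,-0.73,-0.19],[0,0,0.04]],
    [-1,[-0.74,-0.73,-0.19],[0,0,0.04]],
    [-1,[-0.74,-0.73,-0.19],[0,0,0.04]],
    [-1,[-0.74,-0.73,-0.19],[0,0,0.04]],
  ],
)

```text
time_s: 3.3
eef_pos: [0.3717, 0.1261, 0.3]
tool_rot: [-3.141, -0.0, 2.499]
force: [-0.5, -0.8, 0.5]
width: 0.094
finger_force: 0.0
```

Run:
```python
from h import *
print(delta([.532,-.258,.30],down(128.3)), state()["eef_pos"])
```

```text
(array([-8.960e-01, -5.291e-01, -1.000e-04]), array([-0.    , -0.    ,  0.0414])) [0.37173753 0.12614986 0.3000363 ]
```

>>> step_arm(
  rows=[
    [-1,[-0.896,-0.529,0],[0,0,0.0414]],
    [-1,[-0.896,-0.529,0],[0,0,0.0414]],
    [-1,[-0.896,-0.529,0],[0,0,0.0414]],
    [-1,[-0.896,-0.529,0],[0,0,0.0414]],
    [-1,[-0.896,-0.529,0],[0,0,0.0414]],
    [-1,[-0.896,-0.529,0],[0,0,0.0414]],
    [-1,[-0.896,-0.529,0],[0,0,0.0414]],
    [-1,[-0.896,-0.529,0],[0,0,0.0414]],
    [-1,[-0.896,-0.529,0],[0,0,0.0414]],
    [-1,[-0.896,-0.529,0],[0,0,0.0414]],
    [-1,[-0.896,-0.529,0],[0,0,0.0414]],
    [-1,[-0.896,-0.529,0],[0,0,0.0414]],
  ],
)

```text
time_s: 4.5
eef_pos: [0.5321, -0.2572, 0.3006]
tool_rot: [3.141, 0.0, 2.24]
force: [1.1, -0.9, -0.1]
width: 0.0938
finger_force: 0.0
```

Run:
```python
from h import *
s=state();print(s["eef_pos"],s["tool_rot"],s["joint_pos"])
c=capture("wrist");save(c,"w1.png");P=cloud(c);ok=c["range_z"]>0
for n in ["dial_grip","tube_mouth","pump"]:
    for d in landmark_of(n,c)[:2]: print(n,d["p"],world(c,d["xyz"]))
q=P[ok&(abs(P[...,0]-.532)<.045)&(abs(P[...,1]+.258)<.045)&(P[...,2]>.214)&(P[...,2]<.224)]
m=q.mean(0);w=np.linalg.svd(q-m,full_matrices=False);print(len(q),m,w[2][0],cv2.minAreaRect((q[:,:2]*1000).astype(np.float32)))
print(delta([.532,-.258,.214],down(128.3)))
```

```text
[ 0.53210631 -0.25717622  0.30056652] [3.14138319e+00 2.25956153e-04 2.24012570e+00] [-5.12227754e-01  3.50072487e-01  1.27984500e+00  1.08242426e-04
  1.51138662e+00 -1.18156357e+00]
dial_grip 0.88 [ 0.53040791 -0.25951827  0.20897221]
pump 0.86 [ 0.54277523 -0.15603958 -0.00270393]
996 [ 0.5315708  -0.25645126  0.21664031] [ 0.60987329 -0.79249484  0.00254957] ((532.1546020507812, -256.8503723144531), (13.775071144104004, 40.647239685058594), 37.72294616699219)
(array([ 1.000e-04, -1.000e-04,  2.167e-01]), array([0.    , 0.0001, 0.    ]))
```

View pics/w1.png

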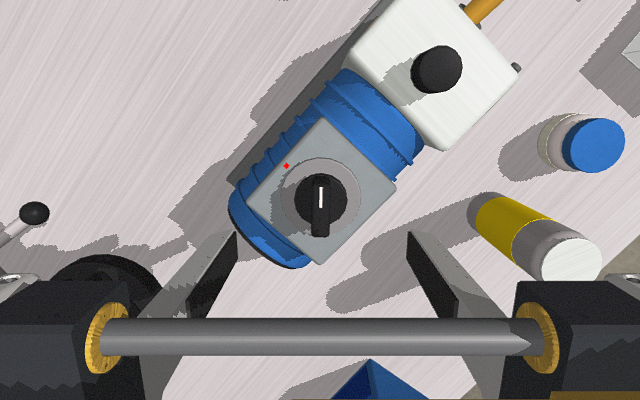

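The wrist view shows the dial at (320,195), with the bar squarely between the fingers. The white line points up and the red mark at (287,165) is anticlockwise of it by about 48°.

>>> step_arm(
  rows=[
    [-1,[0,0,0.1],[0,0,0]],
    [-1,[0,0,0.16],[0,0,0]],
    [-1,[0,0,0.2],[0,0,0]],
    [-1,[0,0,0.216],[0,0,0]],
    [-1,[0,0,0.216],[0,0,0]],
    [1,[0,0,0.216],[0,0,0]],
    [1,[0,0,0.216],[0,0,0]],
    [1,[0,0,0.216],[0,0,0]],
    [1,[0,0,0.216],[0,0,0]],
    [1,[0,0,0.216],[0,0,0]],
    [1,[0,0,0.216],[0,0,0]],
    [1,[0,0,0.216],[0,0,0]],
  ],
)

```text
time_s: 5.9
eef_pos: [0.532, -0.2588, 0.2138]
tool_rot: [3.142, -0.0, 2.238]
force: [0.4, 0.1, 0.1]
width: 0.0414
finger_force: 0.0
```

>>> step_arm(
  rows=[
    [1,[0,0,0],[0,0,-0.02]],
    [1,[0,0,0],[0,0,-0.04]],
    [1,[0,0,0],[0,0,-0.06]],
    [1,[0,0,0],[0,0,-0.08]],
    [1,[0,0,0],[0,0,-0.1]],
    [1,[0,0,0],[0,0,-0.11]],
    [1,[0,0,0],[0,0,-0.12]],
    [1,[0,0,0],[0,0,-0.125]],
    [1,[0,0,0],[0,0,-0.128]],
    [1,[0,0,0],[0,0,-0.128]],
  ],
)

```text
time_s: 6.9
eef_pos: [0.532, -0.2582, 0.2139]
tool_rot: [3.14, -0.0, 3.043]
force: [-1.6, 5.2, 1.9]
width: 0.014
finger_force: 29.7
```

Run:
```python
from h import *
s=state();print(s["moment"],s["force"],s["tool_rot"],s["width"],s["finger_force"])
```

```text
[ 1.03010338  0.25092044 -0.03906591] [-1.62793522  5.15044283  1.88326501] [ 3.14033757e+00 -4.89285907e-04  3.04343624e+00] 0.013963956100179975 29.664306342601776
```

>>> step_arm(
  rows=[
    [1,[0,0,0],[0,0,-0.003]],
    [1,[0,0,0],[0,0,-0.005]],
    [1,[0,0,0],[0,0,-0.007]],
    [1,[0,0,0],[0,0,-0.009]],
    [1,[0,0,0],[0,0,-0.009]],
    [1,[0,0,0],[0,0,-0.009]],
  ],
)

```text
time_s: 7.5
eef_pos: [0.532, -0.2582, 0.2139]
tool_rot: [3.14, -0.0, 3.099]
force: [-1.5, 4.5, 2.7]
width: 0.0139
finger_force: 29.7
```

Run:
```python
from h import *
s=state();print(s["moment"],s["force"],s["tool_rot"],s["width"],s["finger_force"],s["joint_pos"])
```

```text
[ 1.04464023  0.16755874 -0.19907214] [-1.50243948  4.45310438  2.68959954] [ 3.14029350e+00 -4.01012742e-04  3.09909421e+00] 0.013862864227475631 29.653019607067108 [-5.14213606e-01  4.00673378e-01  1.41012416e+00  1.00358673e-03
  1.33174280e+00 -2.04274932e+00]
```

>>> step_arm(
  rows=[
    [-1,[0,0,0],[0,0,-0.009]],
    [-1,[0,0,0],[0,0,-0.009]],
    [-1,[0,0,0],[0,0,-0.009]],
    [-1,[0,0,0],[0,0,-0.009]],
    [-1,[0,0,-0.1],[0,0,-0.009]],
    [-1,[0,0,-0.2],[0,0,-0.009]],
    [-1,[0,0,-0.28],[0,0,0]],
    [-1,[0,0,-0.28],[0,0,0]],
  ],
)

```text
time_s: 8.3
eef_pos: [0.5327, -0.2593, 0.3307]
tool_rot: [-3.138, 0.007, 3.097]
force: [-0.6, 0.5, 0.1]
width: 0.0745
finger_force: 0.0
```

Run:
```python
from h import *
s=state();print(s["eef_pos"],s["tool_rot"])
c=capture("wrist");P=cloud(c);ok=c["range_z"]>0
I=c["img"];save({"img":I},"w2.png")
q=P[ok&(abs(P[...,0]-.532)<.045)&(abs(P[...,1]+.258)<.045)&(P[...,2]>.214)&(P[...,2]<.224)]
m=q.mean(0);w=np.linalg.svd(q-m,full_matrices=False);d=w[2][0];print("bar",len(q),m,np.degrees(np.arctan2(d[1],d[0])))
q=P[ok&(abs(P[...,0]-.532)<.09)&(abs(P[...,1]+.258)<.09)&(P[...,2]>.171)&(P[...,2]<.179)]
print("box",cv2.minAreaRect((q[:,:2]*1000).astype(np.float32)))
print(delta([.555,.05,.33],down(104.6)))
```

```text
[ 0.53270265 -0.2592835   0.33070748] [-3.13818561  0.00664181  3.09651148]
bar 813 [ 0.5313456  -0.25740843  0.21668832] -4.476603032974546
box ((532.175048828125, -257.33013916015625), (98.62206268310547, 89.01445007324219), 85.23596954345703)
(array([-0.0231,  0.7745, -0.0069]), array([1.000e-04, 6.000e-04, 2.025e-01]))
```

>>> step_arm(
  rows=[
    [-1,[-0.023,0.774,0],[0,0,0.2025]],
    [-1,[-0.023,0.774,0],[0,0,0.2025]],
    [-1,[-0.023,0.774,0],[0,0,0.2025]],
    [-1,[-0.023,0.774,0],[0,0,0.2025]],
    [-1,[-0.023,0.774,0],[0,0,0.2025]],
    [-1,[-0.023,0.774,0],[0,0,0.2025]],
    [-1,[-0.023,0.774,0],[0,0,0.2025]],
    [-1,[-0.023,0.774,0],[0,0,0.2025]],
    [-1,[-0.023,0.774,0],[0,0,0.2025]],
    [-1,[-0.023,0.774,0],[0,0,0.2025]],
    [-1,[-0.023,0.774,0],[0,0,0.2025]],
    [-1,[-0.023,0.774,0],[0,0,0.2025]],
  ],
)

```text
time_s: 9.55
eef_pos: [0.5543, 0.0498, 0.3254]
tool_rot: [-3.141, -0.0, 1.83]
force: [0.7, 0.3, 0.6]
width: 0.0941
finger_force: 0.0
```

Run:
```python
from h import *
s=state();print(s["eef_pos"],s["tool_rot"],s["qd"].round(3))
c=capture("wrist");P=cloud(c);save(c,"w3.png");np.savez("w3.npz",P=P,img=c["img"],rz=c["range_z"],R=c["R"],t=c["t"])
print("cam",-np.array(c["R"]).T@np.array(c["t"]),np.array(c["R"])[2])
find(c,["tube_mouth","pump","tile","collar_face","tip","handle"])
print(pix(c,[.555,.056,.149]))
```

```text
[0.55426894 0.04984814 0.32540023] [-3.14096571e+00 -1.30939741e-04  1.82959692e+00] [ 0.001 -0.003 -0.003 -0.001  0.003  0.014]
cam [0.53609009 0.12299589 0.48386186] [ 0.0657244  -0.24958753 -0.96611923]
tube_mouth 0.6 [0.5576 0.0599 0.15  ]
pump 0.62 [ 0.5427 -0.1564 -0.0035]
pump 0.36 [0.557  0.0597 0.1487]
tile 0.91 [ 0.5999  0.1468 -0.0023]
tile 0.77 [ 0.3285  0.1944 -0.0008]
tile 0.35 [0.507  0.182  0.0554]
tip 0.84 [0.5106 0.1847 0.0575]
[322.88326831 178.02697077]
```

View pics/w3.png

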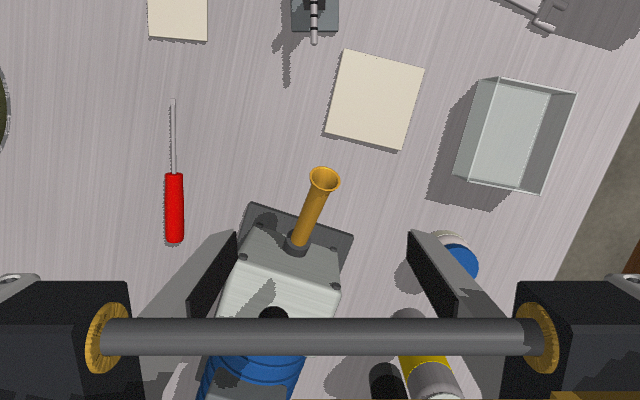

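The wrist view shows the tube's flared rim at (323,180), the large tile at (373,100) and the dipstick's tip at (314,40).

Run:
```python
from h import *
d=np.load("w3.npz");P=d["P"];I=d["img"].astype(int);ok=d["rz"]>0
r,g,b=I[...,0],I[...,1],I[...,2]
m=ok&(r-b>60)&(r>90)&(P[...,2]>.08)
m[:155]=0;m[260:]=0;m[:,:280]=0;m[:,360:]=0
q=P[m];print(len(q),q.min(0),q.max(0))
yaw=np.radians(-4.6);Y=np.array([-np.sin(yaw),np.cos(yaw),0]);X=np.array([np.cos(yaw),np.sin(yaw),0])
n=np.cos(np.radians(35))*Y+np.sin(np.radians(35))*np.array([0,0,1]);u=np.cross(n,X)
h=q@n; a=q@X; e=q@u
print("n",n,"h pct",np.percentile(h,[50,80,90,95,98,100]))
hm=np.percentile(h,98)
for w in (.002,.004):
    s=h>hm-w; c,rad=cv2.minEnclosingCircle((np.c_[a[s],e[s]]*1000).astype(np.float32))
    p=X*c[0]/1000+u*c[1]/1000+n*hm;print(s.sum(),c,rad,p)
# tube barrel axis yaw from stem
st=(h<hm-.03); k=np.polyfit(q[st][:,1],q[st][:,0],1);print("stem yaw",np.degrees(np.arctan(k[0])),"x at .06",np.polyval(k,.0567))
# depth-free: outer outline rays intersected with rim plane
print("orig depths of rim", [P[v,323] for v in (166,170,180,190)])
# rack/rod
mm=ok&(P[...,2]>.045)&(P[...,2]<.08)&(abs(P[...,0]-.51)<.04)&(abs(P[...,1]-.2)<.05)
q=P[mm];print("rod pts",len(q), q.min(0),q.mean(0))
from workcell import *
s=state();print(delta([.463,.354,.2],down(104.6)))
```

```text
1658 [ 0.5394062  -0.04530833  0.08348876] [0.57264511 0.06579616 0.16102642]
n [0.06569511 0.81651346 0.57357644] h pct [0.14103775 0.16343951 0.16712387 0.16764747 0.16810372 0.16955486]
233 (550.418212890625, -63.11811065673828) 16.555673599243164 [0.55678539 0.05702955 0.14812366]
306 (550.418212890625, -63.11811065673828) 16.555673599243164 [0.55678539 0.05702955 0.14812366]
stem yaw 4.497095037937672 x at .06 0.5561105912448474
orig depths of rim [array([0.55265964, 0.06546967, 0.13627799]), array([0.55363395, 0.06176927, 0.13775576]), array([0.55645262, 0.05117059, 0.13468572]), array([0.55751452, 0.04680054, 0.15954028])]
rod pts 343 [0.48544397 0.1837514  0.04581628] [0.50403913 0.20737702 0.06041032]
(array([ 0.793 , -0.0281,  0.3147]), array([ 0.    , -0.    ,  0.0003]))
```

>>> step_arm(
  rows=[
    [-1,[0.793,-0.028,0.31],[0,0,0]],
    [-1,[0.793,-0.028,0.31],[0,0,0]],
    [-1,[0.793,-0.028,0.31],[0,0,0]],
    [-1,[0.793,-0.028,0.31],[0,0,0]],
    [-1,[0.793,-0.028,0.31],[0,0,0]],
    [-1,[0.793,-0.028,0.31],[0,0,0]],
    [-1,[0.793,-0.028,0.31],[0,0,0]],
    [-1,[0.793,-0.028,0.31],[0,0,0]],
    [-1,[0.793,-0.028,0.31],[0,0,0]],
    [-1,[0.793,-0.028,0.31],[0,0,0]],
  ],
)

```text
time_s: 10.9
eef_pos: [0.4637, 0.3534, 0.2025]
tool_rot: [3.141, -0.0, 1.826]
force: [0.4, -1.1, 0.1]
width: 0.0942
finger_force: 0.0
```

Run:
```python
from h import *
s=state();print(s["eef_pos"],s["tool_rot"],s["joint_pos"])
c=capture("wrist");P=cloud(c);save(c,"w4.png")
find(c,["dipstick","handle","collar_face","tip","rack"])
I=c["img"].astype(int);ok=c["range_z"]>0;r,g,b=I[...,0],I[...,1],I[...,2]
m=ok&(r-b>70)&(P[...,2]>.05)&(P[...,2]<.09)&(abs(P[...,0]-.46)<.08)&(abs(P[...,1]-.35)<.09)
q=P[m];k=q[:,2]>.069
print(len(q),k.sum(),q[:,2].max())
for t in (q,q[k]):
    mm=t.mean(0);w=np.linalg.svd(t-mm,full_matrices=False)[2][0];print(mm,np.degrees(np.arctan2(w[1],w[0])),cv2.minAreaRect((t[:,:2]*1000).astype(np.float32)))
```

```text
[0.46372808 0.35339876 0.20245604] [ 3.14078173e+00 -9.95976042e-05  1.82616509e+00] [ 5.88446930e-01  3.90476690e-01  1.45126658e+00 -1.77525658e-04
  1.29905047e+00  3.33125790e-01]
dipstick 0.77 [0.4775 0.3092 0.0573]
handle 0.62 [0.4658 0.3568 0.0615]
collar_face 0.75 [0.4779 0.3105 0.0548]
collar_face 0.45 [0.51   0.182  0.0606]
tip 0.94 [0.5112 0.1809 0.0578]
tip 0.58 [0.4761 0.3052 0.0554]
rack 0.89 [4.786e-01 3.106e-01 4.000e-04]
2134 1798 0.07670288923589913
[0.46347817 0.3616368  0.07002645] -75.16079367549763 ((462.4574279785156, 362.2762756347656), (34.10749816894531, 110.03593444824219), 15.772317886352539)
[0.4620771  0.36580636 0.07115037] -75.14262702478831 ((463.7287902832031, 362.3949279785156), (28.73081398010254, 109.20707702636719), 13.807151794433594)
```

View pics/w4.png

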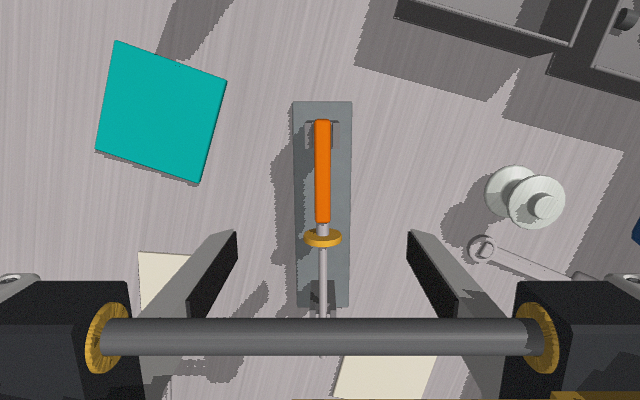

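The view shows the orange handle at (322,170) and the collar at (323,238), in line with the gripper. I move down and grip.

>>> step_arm(
  rows=[
    [-1,[0,0.006,0.1],[0,0,0]],
    [-1,[0,0.006,0.2],[0,0,0]],
    [-1,[0,0.006,0.29],[0,0,0]],
    [-1,[0,0.006,0.33],[0,0,0]],
    [-1,[0,0.006,0.356],[0,0,0]],
    [-1,[0,0.006,0.356],[0,0,0]],
    [1,[0,0.006,0.356],[0,0,0]],
    [1,[0,0.006,0.356],[0,0,0]],
    [1,[0,0.006,0.356],[0,0,0]],
    [1,[0,0.006,0.356],[0,0,0]],
    [1,[0,0.006,0.356],[0,0,0]],
    [1,[0,0.006,0.356],[0,0,0]],
  ],
)

```text
time_s: 12.4
eef_pos: [0.4655, 0.3547, 0.0596]
tool_rot: [3.141, -0.0, 1.827]
force: [0.3, 0.4, 0.3]
width: 0.0492
finger_force: 0.0
```

>>> step_arm(
  rows=[
    [1,[0,0,0],[0,0,0]],
    [1,[0,0,0],[0,0,0]],
    [1,[0,0,0],[0,0,0]],
    [1,[0,0,0],[0,0,0]],
    [1,[0,0,0],[0,0,0]],
    [1,[0,0,0],[0,0,0]],
    [1,[0,0,0],[0,0,0]],
  ],
)

```text
time_s: 13.1
eef_pos: [0.4654, 0.3547, 0.0594]
tool_rot: [-3.142, 0.0, 1.827]
force: [0.4, 0.7, 0.3]
width: 0.0137
finger_force: 30.0
```

>>> step_arm(
  rows=[
    [1,[0,0,-0.03],[0,0,0]],
    [1,[0,0,-0.08],[0,0,0]],
    [1,[0,0,-0.16],[0,0,0]],
    [1,[0,0,-0.26],[0,0,0]],
    [1,[0,0,-0.36],[0,0,0]],
    [1,[0,0,-0.45],[0,0,0]],
    [1,[0,0,-0.5],[0,0,0]],
    [1,[0,0,-0.5],[0,0,0]],
  ],
)

```text
time_s: 13.9
eef_pos: [0.4661, 0.3551, 0.2632]
tool_rot: [3.136, -0.002, 1.827]
force: [-0.4, 0.8, -1.5]
width: 0.0138
finger_force: 30.0
```

```bash
cat >> h.py <<'E'
def held(cams=("wrist","side","scene")):
    """collar, tip, handle seen, in tool frame (mm)"""
    for n in cams:
        c=capture(n);s=state();R0=Ro.from_euler("xyz",s["tool_rot"])
        for k in ("collar_face","tip","handle"):
            for d in landmark_of(k,c)[:1]: print(n,k,round(d["p"],2),(R0.inv().apply(world(c,d["xyz"])-s["eef_pos"])*1000).round(1))
        P=cloud(c);Q=R0.inv().apply((P-s["eef_pos"]).reshape(-1,3))*1000
        ok=(c["range_z"]>0).ravel()
        for lo,hi in((-175,-130),(-110,-65)):
            q=Q[ok&(Q[:,0]>lo)&(Q[:,0]<hi)&(abs(Q[:,1])<10)&(abs(Q[:,2])<15)]
            if len(q)>8: print(n,"rod",lo,hi,len(q),q.mean(0).round(1),"min",q.min(0).round(1))
E
python3 - <<'E'
from h import *
s=state();print(s["eef_pos"],s["tool_rot"],s["force"],s["width"])
held()
E
```

```text
[0.46605191 0.35512342 0.26318089] [ 3.13617403e+00 -1.88203153e-03  1.82688028e+00] [-0.39297068  0.76804145 -1.46584976] 0.01380459116428707
wrist handle 0.89 [ 2.9  2.9 -0.9]
wrist rod -110 -65 349 [-73.    1.4  -4.2] min [-83.2  -2.7  -6.5]
side collar_face 0.83 [-50.7   1.    1.5]
side tip 0.81 [-1.785e+02  1.000e-01  1.400e+00]
side handle 0.7 [ 1.5 -1.8 -2. ]
side rod -175 -130 38 [-153.4   -3.9   -0.3] min [-174.6   -9.    -4.5]
side rod -110 -65 36 [-86.7  -3.3  -0.2] min [-109.3   -6.9   -4.7]
scene collar_face 0.78 [-45.5   2.6   1.1]
scene tip 0.86 [-1.782e+02  1.000e-01 -3.000e-01]
scene handle 0.67 [-47.6   0.   -0.4]
scene rod -175 -130 73 [-153.5    2.6   -0.4] min [-175.    -2.7   -4.6]
scene rod -110 -65 58 [-87.3   3.   -1. ] min [-109.    -0.4   -4.1]
```

```bash
cat >> h.py <<'E'
M=np.array([.5567,.057,.149]);yw=np.radians(-4.55)
X=np.array([np.cos(yw),np.sin(yw),0]);n=np.array([-np.sin(yw)*np.cos(np.radians(35)),np.cos(yw)*np.cos(np.radians(35)),np.sin(np.radians(35))])
RT=Ro.from_matrix(np.c_[n,X,np.cross(n,X)])
E
python3 - <<'E'
from h import *
print(delta(M+n*.208,RT),M+n*.208)
E
```

```text
(array([-0.3756,  0.1724, -0.0228]), array([-0.0164,  0.0963,  0.0517])) [0.57021637 0.22684666 0.2683039 ]
```

>>> step_arm(
  rows=[
    [1,[-0.376,0.172,-0.023],[-0.0164,0.0963,0.0517]],
    [1,[-0.376,0.172,-0.023],[-0.0164,0.0963,0.0517]],
    [1,[-0.376,0.172,-0.023],[-0.0164,0.0963,0.0517]],
    [1,[-0.376,0.172,-0.023],[-0.0164,0.0963,0.0517]],
    [1,[-0.376,0.172,-0.023],[-0.0164,0.0963,0.0517]],
    [1,[-0.376,0.172,-0.023],[-0.0164,0.0963,0.0517]],
    [1,[-0.376,0.172,-0.023],[-0.0164,0.0963,0.0517]],
    [1,[-0.376,0.172,-0.023],[-0.0164,0.0963,0.0517]],
    [1,[-0.376,0.172,-0.023],[-0.0164,0.0963,0.0517]],
    [1,[-0.376,0.172,-0.023],[-0.0164,0.0963,0.0517]],
    [1,[-0.376,0.172,-0.023],[-0.0164,0.0963,0.0517]],
  ],
)

```text
time_s: 15.6
eef_pos: [0.57, 0.2271, 0.2688]
tool_rot: [3.141, -0.611, 1.493]
force: [0.0, 0.2, -1.3]
width: 0.0135
finger_force: 30.0
```

Run:
```python
from h import *
s=state();print(s["eef_pos"],s["tool_rot"],s["force"],s["joint_pos"])
print(delta(M+n*.208,RT))
held(("wrist","side","scene"))
c=capture("wrist");save(c,"w5.png")
print("mouth px",pix(c,M),"tip px",pix(c,s["eef_pos"]-.178*Ro.from_euler("xyz",s["tool_rot"]).as_matrix()[:,0]))
for nm in ("side","scene"):
    c=capture(nm)
    for d in landmark_of("tube_mouth",c)[:1]:
        for e in landmark_of("tip",c)[:1]:
            v=world(c,e["xyz"])-world(c,d["xyz"]);print(nm,"tip-mouth in tube X,u,n mm",(RT.inv().apply(v)*1000).round(1),d["p"],e["p"])
```

```text
[0.56999598 0.22713131 0.2687667 ] [ 3.1405314  -0.61061143  1.49285167] [ 0.01772141  0.22080037 -1.25840359] [ 0.08301561  0.33335406  1.47945216  0.63174834  1.28014236 -0.01036609]
(array([-0.0012,  0.0006,  0.0006]), array([0.    , 0.    , 0.0002]))
wrist handle 0.82 [2.4 2.4 2. ]
wrist rod -110 -65 374 [-73.4   0.7  -1.4] min [-84.1  -3.3  -3.5]
side collar_face 0.57 [-51.4  -0.8   0. ]
side tip 0.74 [-176.2   -2.6    4.4]
side handle 0.59 [ 0.   0.3 -1.2]
side rod -175 -130 41 [-152.6   -2.4   -2.8] min [-174.5   -7.    -7.3]
side rod -110 -65 39 [-87.5  -1.9  -2. ] min [-108.6   -5.2   -7.1]
scene collar_face 0.76 [-47.6   1.3  -2.4]
scene tip 0.95 [-176.1    1.5    2. ]
scene handle 0.76 [ 3.7 -1.3 -0.4]
scene rod -175 -130 54 [-152.1    3.2   -0.9] min [-173.5   -1.9   -4.3]
scene rod -110 -65 54 [-86.2   3.2  -0.7] min [-108.3   -1.6   -4.6]
mouth px [320.32582054 553.67410678] tip px [320.21860871 520.13534865]
side tip-mouth in tube X,u,n mm [31.3  2.9 -2.8] 0.66 0.76
scene tip-mouth in tube X,u,n mm [29.7  2.6  5.4] 0.63 0.86
```

View pics/w5.png

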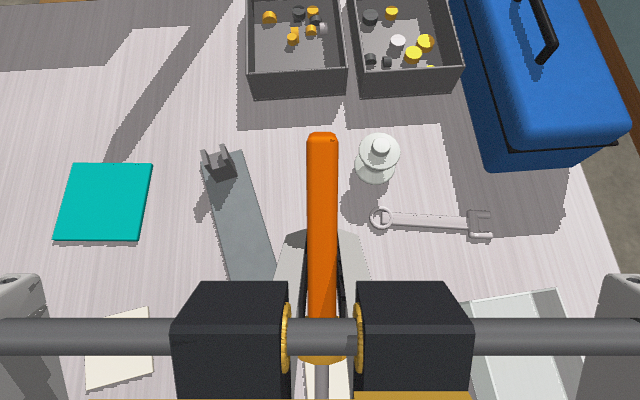

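The view shows the handle held straight between the fingers at (322,250); the tube itself is out of view below. The measurements place the tip about 30 mm out and on the axis, so I insert with force checks.

>>> step_arm(
  rows=[
    [1,[-0.03,0,0],[0,0,0]],
    [1,[-0.06,0,0],[0,0,0]],
    [1,[-0.08,0,0],[0,0,0]],
    [1,[-0.1,0,0],[0,0,0]],
    [1,[-0.12,0,0],[0,0,0]],
    [1,[-0.14,0,0],[0,0,0]],
    [1,[-0.16,0,0],[0,0,0]],
    [1,[-0.16,0,0],[0,0,0]],
  ],
)

```text
time_s: 17.35
eef_pos: [0.5659, 0.1736, 0.2312]
tool_rot: [-3.141, -0.611, 1.49]
force: [0.1, -0.2, -1.4]
width: 0.0143
finger_force: 30.0
```

Run:
```python
from h import *
s=state();print(s["eef_pos"],s["force"],s["moment"])
print(delta(M+n*.048,RT))
held(("side","scene"))
```

```text
[0.5658709  0.17360568 0.23119319] [ 0.09761412 -0.23306719 -1.42318146] [-0.37656352  0.08505728 -0.0017093 ]
(array([-0.2374,  0.0005,  0.0006]), array([ 0.    ,  0.    , -0.0001]))
side collar_face 0.49 [-402.7  212.4    2.9]
side tip 0.57 [-54.    1.5   0.4]
side handle 0.49 [ 0.2 -1.1 -1.7]
side rod -175 -130 62 [-156.9   -3.1   -8.3] min [-174.9   -9.7  -14.9]
side rod -110 -65 39 [-87.4  -2.2  -2.6] min [-109.8   -5.6   -7.1]
scene collar_face 0.72 [-48.4   2.    0.4]
scene tip 0.76 [-1.78e+02  1.00e-01 -2.00e-01]
scene handle 0.59 [ 1.6 -0.9 -0.7]
scene rod -175 -130 90 [-153.2    2.6   -0.9] min [-174.8   -9.9  -15. ]
scene rod -110 -65 49 [-87.9   3.3  -0.9] min [-108.9   -4.2   -4.3]
```

>>> step_arm(
  rows=[
    [1,[-0.03,0,0],[0,0,0]],
    [1,[-0.06,0,0],[0,0,0]],
    [1,[-0.09,0,0],[0,0,0]],
    [1,[-0.12,0,0],[0,0,0]],
    [1,[-0.15,0,0],[0,0,0]],
    [1,[-0.18,0,0],[0,0,0]],
    [1,[-0.2,0,0],[0,0,0]],
    [1,[-0.215,0,0],[0,0,0]],
    [1,[-0.225,0,0],[0,0,0]],
    [1,[-0.225,0,0],[0,0,0]],
  ],
)

```text
time_s: 18.75
eef_pos: [0.5602, 0.1006, 0.1801]
tool_rot: [3.141, -0.611, 1.491]
force: [-0.1, 0.3, -1.6]
width: 0.0139
finger_force: 30.0
```

>>> step_arm(
  rows=[
    [1,[-0.003,0,0],[0,0,0]],
    [1,[-0.006,0,0],[0,0,0]],
    [1,[-0.009,0,0],[0,0,0]],
    [1,[-0.012,0,0],[0,0,0]],
    [1,[-0.012,0,0],[0,0,0]],
  ],
)

```text
time_s: 19.25
eef_pos: [0.5598, 0.0969, 0.1775]
tool_rot: [3.141, -0.611, 1.492]
force: [-0.4, -0.8, -2.6]
width: 0.0138
finger_force: 30.0
```

>>> step_arm(
  rows=[
    [1,[-0.002,0,0],[0,0,0]],
    [1,[-0.004,0,0],[0,0,0]],
    [1,[-0.006,0,0],[0,0,0]],
    [1,[-0.006,0,0],[0,0,0]],
  ],
)

```text
time_s: 19.65
eef_pos: [0.5597, 0.0953, 0.1764]
tool_rot: [3.141, -0.612, 1.492]
force: [-0.1, 2.9, 0.6]
width: 0.0139
finger_force: 30.0
```

>>> step_arm(
  rows=[
    [1,[-0.002,0,0],[0,0,0]],
    [1,[-0.004,0,0],[0,0,0]],
    [1,[-0.006,0,0],[0,0,0]],
    [1,[-0.006,0,0],[0,0,0]],
  ],
)

```text
time_s: 20.05
eef_pos: [0.5597, 0.0951, 0.1764]
tool_rot: [3.14, -0.615, 1.494]
force: [-0.7, 16.4, 8.9]
width: 0.0139
finger_force: 30.0
```

>>> step_arm(
  rows=[
    [1,[0,0,0],[0,0,0]],
    [1,[0,0,0],[0,0,0]],
    [1,[0,0,0],[0,0,0]],
  ],
)

```text
time_s: 20.35
eef_pos: [0.5597, 0.0951, 0.1764]
tool_rot: [3.14, -0.615, 1.494]
force: [-0.5, 17.0, 8.5]
width: 0.0138
finger_force: 30.0
```

Run:
```python
from h import *
s=state();print(s["force"],"TCP in tube frame n,X,down:",RT.inv().apply(s["eef_pos"]-M)*1000)
held(("side","scene"))
c=capture("scene");u,v=pix(c,M).astype(int);cv2.imwrite("pics/ins.png",cv2.resize(c["img"][v-50:v+40,u-70:u+70,::-1],None,fx=5,fy=5))
```

```text
[-0.4920837  16.97058511  8.47758988] TCP in tube frame n,X,down: [47.01647977 -0.05121474 -0.56921981]
side collar_face 0.42 [-50.5   1.1   0.8]
side handle 0.51 [-0.8 -1.3 -1.5]
side rod -175 -130 36 [-139.8   -3.6   -8.9] min [-148.8   -9.9  -13.2]
side rod -110 -65 83 [-88.   -3.7  -8.4] min [-109.9   -9.8  -13.7]
scene collar_face 0.88 [-47.4  -0.8  -0.8]
scene handle 0.56 [ 5.7 -2.5 -1.7]
scene rod -175 -130 87 [-153.7    5.2   -3.6] min [-174.5   -8.   -15. ]
scene rod -110 -65 91 [-86.6   6.5  -3.7] min [-109.1   -3.4  -11.4]
```

View pics/ins.png

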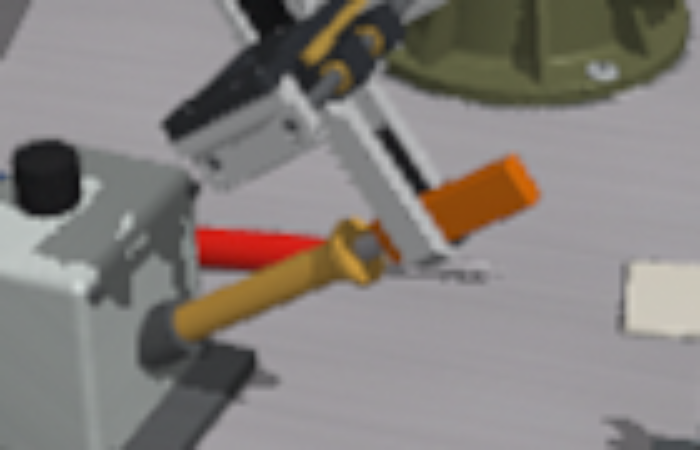

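The crop shows the collar seated on the tube's rim at (355,250), with 19 N of push. Now I draw it out along the axis.

>>> step_arm(
  rows=[
    [1,[0.02,0,0],[0,0,0]],
    [1,[0.05,0,0],[0,0,0]],
    [1,[0.1,0,0],[0,0,0]],
    [1,[0.16,0,0],[0,0,0]],
    [1,[0.22,0,0],[0,0,0]],
    [1,[0.28,0,0],[0,0,0]],
    [1,[0.34,0,0],[0,0,0]],
    [1,[0.4,0,0],[0,0,0]],
    [1,[0.45,0,0],[0,0,0]],
    [1,[0.47,0,0],[0,0,0]],
    [1,[0.47,0,0],[0,0,0]],
    [1,[0.47,0,0],[0,0,0]],
  ],
)

```text
time_s: 22.0
eef_pos: [0.5716, 0.2461, 0.282]
tool_rot: [-3.141, -0.611, 1.491]
force: [-0.4, -0.1, -1.1]
width: 0.0138
finger_force: 30.0
```

Run:
```python
from h import *
s=state();print(s["force"],RT.inv().apply(s["eef_pos"]-M)*1000)
held(("side","scene"))
a=np.radians(-75.4);d=np.array([np.cos(a),np.sin(a),0]);T=np.array([.6,.1455,.13])-.178*d
print(T,delta(T,down(104.6)))
```

```text
[-0.41247826 -0.10861684 -1.0676044 ] [ 2.31679062e+02 -1.64087351e-01 -1.48061742e-01]
side collar_face 0.57 [-51.6  -1.3   0.6]
side tip 0.55 [-176.2   -2.1    1. ]
side handle 0.52 [ 1.6 -2.3 -0.8]
side rod -175 -130 42 [-151.9   -2.5   -2.6] min [-174.9   -6.9   -8.7]
side rod -110 -65 36 [-88.3  -1.7  -1.7] min [-108.6   -5.1   -7.6]
scene collar_face 0.83 [-48.3   1.2  -0.5]
scene tip 0.92 [-180.8   -1.1    0.2]
scene handle 0.71 [ 1.8 -2.3 -2.4]
scene rod -175 -130 50 [-151.7    3.1   -0.9] min [-173.9   -3.3   -5.1]
scene rod -110 -65 59 [-86.7   3.5  -0.8] min [-109.8   -2.    -4.3]
[0.55513165 0.31775223 0.13      ] (array([-0.0755, -0.0559,  0.4125]), array([ 0.0163, -0.0963, -0.0516]))
```

>>> step_arm(
  rows=[
    [1,[0,0,0],[0.0163,-0.0963,-0.0516]],
    [1,[0,0,0],[0.0163,-0.0963,-0.0516]],
    [1,[0,0,0],[0.0163,-0.0963,-0.0516]],
    [1,[0,0,0],[0.0163,-0.0963,-0.0516]],
    [1,[-0.02,-0.02,0.1],[0.0163,-0.0963,-0.0516]],
    [1,[-0.04,-0.03,0.2],[0.0163,-0.0963,-0.0516]],
    [1,[-0.06,-0.04,0.3],[0.0163,-0.0963,-0.0516]],
    [1,[-0.07,-0.05,0.37],[0.0163,-0.0963,-0.0516]],
    [1,[-0.0755,-0.056,0.4],[0.0163,-0.0963,-0.0516]],
    [1,[-0.0755,-0.056,0.4125],[0.0163,-0.0963,-0.0516]],
    [1,[-0.0755,-0.056,0.4125],[0.0163,-0.0963,-0.0516]],
    [1,[-0.0755,-0.056,0.4125],[0.0163,-0.0963,-0.0516]],
  ],
)

```text
time_s: 23.6
eef_pos: [0.5558, 0.3178, 0.1317]
tool_rot: [3.139, -0.0, 1.825]
force: [-0.6, -0.2, -1.0]
width: 0.014
finger_force: 30.0
```

>>> step_arm(
  rows=[
    [1,[0,0,0],[0,0,0]],
    [1,[0,0,0],[0,0,0]],
    [1,[0,0,0],[0,0,0]],
    [1,[0,0,0],[0,0,0]],
    [1,[0,0,0],[0,0,0]],
  ],
)

```text
time_s: 24.1
eef_pos: [0.555, 0.318, 0.1302]
tool_rot: [3.141, 0.0, 1.826]
force: [-1.1, 0.9, -2.1]
width: 0.0142
finger_force: 30.0
```

Run:
```python
from h import *
s=state();print(s["force"],s["eef_pos"],s["tool_rot"],s["qd"].round(3),s["finger_force"])
held(("side","scene"))
c=capture("scene");save(c,"end.png");find(c,["tile","tip","dial_grip","hub","clear_box","wrench"])
P=cloud(c);q=P[(abs(P[...,0]-.532)<.045)&(abs(P[...,1]+.258)<.045)&(P[...,2]>.211)&(P[...,2]<.225)]
w=np.linalg.svd(q-q.mean(0),full_matrices=False)[2][0];print("bar",np.degrees(np.arctan2(w[1],w[0])))
```

```text
[-1.07512053  0.87156447 -2.14030302] [0.5550492  0.31799593 0.13021285] [3.14113222e+00 2.72697208e-05 1.82596088e+00] [ 0.002  0.    -0.001  0.    -0.001  0.001] 29.992585480213165
side collar_face 0.85 [-47.9  -1.2   0.9]
side tip 0.53 [-174.1   -3.3    1.1]
side handle 0.85 [ 1.2 -0.2 -2.3]
side rod -175 -130 30 [-152.5   -3.1   -0.5] min [-175.    -8.4   -4. ]
side rod -110 -65 31 [-87.2  -2.2   0.1] min [-108.5   -7.    -3.5]
scene collar_face 0.83 [-48.1   2.5   0.6]
scene tip 0.76 [-178.8   -0.9    1.8]
scene handle 0.65 [ 2.8 -1.  -5.5]
scene rod -175 -130 60 [-153.6    2.8   -1.1] min [-173.    -3.6   -5.2]
scene rod -110 -65 71 [-87.5   2.8  -1.2] min [-108.7   -2.    -5.8]
tile 0.75 [0.3329 0.1924 0.0033]
tile 0.68 [0.6003 0.1429 0.003 ]
tile 0.64 [ 0.289   0.3771 -0.0004]
tip 0.6 [0.6021 0.1476 0.1291]
dial_grip 0.53 [ 0.5314 -0.2593  0.2128]
hub 0.75 [ 0.6545  0.3871 -0.    ]
clear_box 0.56 [0.7815 0.1484 0.0016]
wrench 0.76 [ 0.7192  0.3132 -0.0026]
bar -4.986090846856838
```

View pics/end.png

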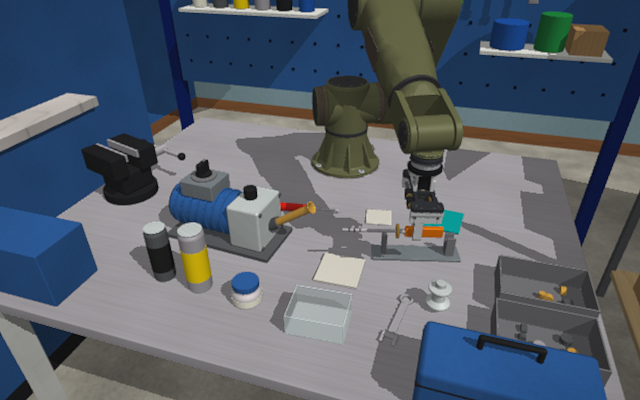

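The dipstick is held level (handle at (425,230), tip at (345,230)) above the large white tile. The tip measures (0.602, 0.148, 0.129), the dial is at OFF and the bystanders are where they were.

```bash
python3 -c "
from workcell import *
print(hand_in())"
```

```text
the job is handed in; nothing more can be done
None
```

The job is handed in with no verdict returned: the dial is at OFF, the dipstick was pushed in until its collar stopped on the rim and drawn right out, and it is now held level and still with its tip 0.13 m above the bench over the middle of the large white tile.

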